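Stack three soap boxes in the tying clamp and wind the jaw home

ROBOT

A 6-joint arm with a two-finger parallel gripper is mounted at the origin on a cart in front of the work surface, level with it; the furniture and walls round the work are solid. World frame = base frame: x ahead of the robot, y to its left, z up, the work surface at z = 0. Lengths are in m, angles in degrees, forces in N, time in s.
With the tool pointing down it reaches from about 0.3 to 0.75 m from the base axis. Payload 8.5 kg.
Tool frame: the origin (TCP) lies midway between the tips of the shut fingers; the grasp point (between the pads) lies 19 mm behind it; z points along the fingers, y is the line along which they close (so a half turn about z gives the same grasp; the last joint's range is limited). The gripper opens to 85 mm and grips with 20 to 120 N. Pads are 22 mm wide; open, the fingers measure 114 mm over their backs; the gripper's body (76 mm by 85 mm) begins 54 mm behind the grasp point. The pads swing forward as they close: fully open they stand 13 mm farther back than shut.
Start: joints at [63.925, 21.807, 74.336, -0, 83.858, -12.336], TCP at [0.131, 0.534, 0.231] pointing down, gripper open.
Joint ranges: [-178.18, 178.18], [-50.72, 133.34], [12.68, 142.11], [-81.47, 261.47], [9.98, 163.14], [-165.26, 165.26]. Speed limits (degrees/s): [136.94, 136.94, 180, 180, 180, 180].

INTERFACE

Orientations are given as a 3x3 rotation matrix whose columns are the frame's x, y, z axes.
In Python, from rig import env, viewer, recognise, pinpoint gives the robot as it stands.
- The arm moves only by the tool move_arm, never from a script. Its argument "plan" is text: rows parted by semicolons, each of 7 numbers parted by spaces: the shift along the tool's x, y, z in m, then the turn, a rotation vector about the tool's x, y, z in rad, then the finger opening in m, from 0 to 0.0854. A call has 1 to 12 rows; each row shifts and turns the commanded pose from where the row before left it, along the tool's axes as they then stand; what a row does not reach is not made up. A row lasts 1/8 s, in which the tool goes at most 62.5 mm and 10.7 degrees, less where a joint would pass 70% of its speed; a pose out of reach is approached as far as the arm can. A call is refused whole if a number of a shift passes 0.0625 or a number of a turn 0.188, either way. A call with a gripper value outside its range is refused whole. The fingers move at their own pace and stop on an object; "grip_force" is the grip in N (left out, the last holds). Time passes only in rows, so rows that do not move let the fingers close. It gives the time, the measured TCP pose, the force, the opening and the grip force at its end, in the units of the state.
- env.observe(): the state, without advancing time (a new reading comes with each control period).
- viewer.get_image(name): name is "side" or "top"; returns (picture, depth): 400x640x3 uint8, red, green, blue; 400x640 float32, m along the optical axis (not along the pixel's ray), 0 where there is no reading.
- viewer.calibration(name): a dict with "fx", "fy", "cx", "cy" (pixels), "R" (3x3) and "t" (3): a world point X has camera coordinates R X + t. Camera axes: x right, y down, z forward; pixel columns grow to the right and rows downward; lengths in m; the calibration is good to about 2 mm. A picture is of the moment at which its call begins. calibration takes no time and is no camera call.
- env.close_job(): hands the job in; it is judged then, once.
Trained networks look in the newest picture that a camera, given by its name, has taken for a name from the list of things; names that differ only in an ending like _2 or _b are one class to them, and where a whole thing is asked for, a point or a joint stands for the part that bears it (a point fixed in the world has none). Each returns a list of dicts, best first, with "conf" (0 to 1); they miss things now and then, are a little off and sometimes report something else, mostly with a low value. They report only what shows in the picture. A call takes as long as a camera call.
- recognise(camera, name): "extent" ([centre column, centre row, width, height] in pixels, round what is visible of it).
- pinpoint(camera, name): "pixel" ([column, row] in pixels: a listed point, or the origin of a listed thing).
The state is a dict: "time_s": time; "q": joint angles; "qvel": joint speeds; "joint_efforts": joint torques, N m; "position": TCP position; "tool_rot": TCP orientation; "ft_force": force on the tool from outside, world axes, zero at the start; "wrist_torque": the same for the moment, N m; "grip_width": finger opening in m; "gripper_force": force on a finger pad.
Only numpy, scipy, OpenCV 4.12 (cv2) and the standard library are available. Lean on these libraries where they do the work, as an engineer would, in place of code of your own. Each camera call takes 0.05 s, during which the arm holds its last target. There are 200 camera calls.

TASK

Make up the three-soap gift set: stack the three slim soap boxes that lie on the table on the cork bed of the wooden tying clamp, one squarely on top of another with flush ends and in the middle of its length, labels up and all their heads at the end of the bed away from you. Then take the crank by its spinning grip and wind it clockwise until the jaw has closed and holds the whole column snugly against the fixed fence posts, without crushing the boxes. Leave the vases and jars where they stand.

Things in the scene. Friction and masses are not known exactly. Their poses are not given: they have to be found in the camera images.
- soap_1: slim flower-print soap carton, one cream label; lies label up, 200 mm long, 50 wide, 56 high, about 0.13 kg. Origin: centre of its underside; x along its length to the head (the end next to the label's bold heading; the foot has dark purple flowers), z up. Grasp across the 50 mm. Lies flat on the table at any yaw; soap_2 lies across it at the start.
- soap_2: slim flower-print soap carton, one cream label; lies label up, 200 mm long, 50 wide, 56 high, about 0.13 kg. Origin: centre of its underside; x along its length to the head (the end next to the label's bold heading; the foot has dark purple flowers), z up. Grasp across the 50 mm. At the start it lies across the top of soap_1.
- soap_3: slim flower-print soap carton, one cream label; lies label up, 200 mm long, 50 wide, 56 high, about 0.13 kg. Origin: centre of its underside; x along its length to the head (the end next to the label's bold heading; the foot has dark purple flowers), z up. Grasp across the 50 mm. Lies flat on the table at any yaw.
- soap_1_head (a point): centre of the head end face of soap_1: 100 mm from the box's centre along its x
- soap_2_head (a point): centre of the head end face of soap_2: 100 mm from the box's centre along its x
- soap_3_head (a point): centre of the head end face of soap_3: 100 mm from the box's centre along its x
- clamp: fixed tying clamp, a light-wood frame, turned up to 0.35 rad. Origin on the table under mid-bed; x along the bed to its end away from the robot, y to the fence. Fence: two posts 26 mm wide at x = -78 and +78 mm, cork faces at y = +31 mm, tops 155 mm above the table, open between for fingers; gearbox 60 mm wide at y = -200 mm, tops out 74 mm up
- bed_mid (a point): middle of the cork bed, on its surface, 20 mm above the table; axes as the clamp's. The cork is 200 mm long in x and runs from y = -36 to +30 mm. Boxes lie here lengthwise along x, between fence and jaw
- jaw: sprung jaw: two posts facing the fence posts (same x, same height), on a low carriage bar 40 mm behind their faces. Axes as the clamp's; its origin is the clamp's when fully open and moves along clamp y as it closes: 0 to 10 mm at the start, 26 mm once it touches boxes (50 mm wide) held to the fence. Its faces lie at y = -45 mm in its own frame
- crank (a joint): crank angle, rad, about a vertical axis, growing clockwise from above; drives the jaw's carriage by 16 mm a turn (2.546 mm per rad; jaw y = 0 at crank 0). Takes 4 to 6 N at the grip and stays where it is left. Wound on once the boxes are pinched, the jaw stays and its springs press with 24 N plus 30 N per rad; over 100 N crushes the boxes
- crank_axis (a point): fixed point on the crank's axis, at the height of the middle of the grip (112 mm above the table)
- grip: black upright grip of the crank, a barrel 21 to 24 mm across and 45 mm tall that spins freely on its pin, 50 mm from the crank's axis; origin at its middle, z up (its x and y turn with it); the steel crank arm lies 26 to 34 mm below the origin
- vase_round: round white bud vase, 110 mm across, 129 mm high; origin at the centre of its foot; a bystander
- vase_small: round white bud vase, 103 mm across, 120 mm high; origin at the centre of its foot; a bystander
- jar_a: black balm jar, 56 mm across, 48 mm high; origin at the centre of its foot; a bystander
- jar_b: black balm jar, 56 mm across, 48 mm high; origin at the centre of its foot; a bystander

How it is judged:
By the outcome, as a careful person would: the job done as asked, in the order asked, and still so for the second after the job is handed in, with the robot touching nothing.
It also fails if it takes over 72 s, if anything falls off the work surface, if the arm or the gripper's body presses on something with over 40 N, if the wrist force passes 120 N, or if a joint passes its speed limit or range.

## Working session

There is one attempt and no reset: what is moved stays moved. The work goes in short steps, Python scripts to look and compute and a tool call to move; the robot and the scene stay as the last step left them, time stands still between calls to the robot, and variables do not carry over. Pictures are saved under pics/ and viewed, at most 10 in all, crops included, and the job is handed in when it is done.

Besides the shell and the picture viewer there is one more tool, called after "Call:" as name(argument=value, ...) on one line, values as JSON. move_arm: Moves the arm, as the interface text tells. Its arguments: {"type":"object","properties":{"plan":{"type":"string"},"grip_force":{"type":"number"}},"required":["plan"]}

```bash
mkdir -p pics; cat > h.py <<'E'
from rig import env, viewer, recognise, pinpoint
import numpy as np, cv2
def ray(cam,px):
    c=viewer.calibration(cam);R=np.array(c["R"]);t=np.array(c["t"])
    d=R.T@np.array([(px[0]-c["cx"])/c["fx"],(px[1]-c["cy"])/c["fy"],1]);return -R.T@t,d
def atz(cam,px,z):
    o,d=ray(cam,px);return o+d*(z-o[2])/d[2]
def cloud(cam,dep):
    c=viewer.calibration(cam);R=np.array(c["R"]);t=np.array(c["t"])
    v,u=np.mgrid[:400,:640];P=np.stack([(u-c["cx"])/c["fx"]*dep,(v-c["cy"])/c["fy"]*dep,dep],-1)
    return (P-t)@R
E
python3 - <<'E'
from h import *
np.set_printoptions(precision=4,suppress=True)
for cam in("top","side"):
    im,d=viewer.get_image(cam);cv2.imwrite(f"pics/{cam}0.png",im[:,:,::-1]);np.save(f"{cam}0.npy",d)
    P=cloud(cam,d);np.save(f"P{cam}0.npy",P)
    print(cam,"campos",ray(cam,(0,0))[0])
    for n in("soap_1","soap_1_head","clamp","bed_mid","jaw","crank_axis","grip","vase_round","vase_small","jar_a"):
        for r in pinpoint(cam,n)[:4]:
            u,v=map(int,np.round(r["pixel"]))
            print(n,round(r["conf"],2),u,v,P[v,u] if 0<=u<640 and 0<=v<400 else "")
print(env.observe())
E
```

```text
top campos [0.4262 0.1076 1.6397]
soap_1 0.89 249 233 [0.4407 0.311  0.1143]
soap_1 0.87 271 186 [0.5983 0.2412 0.0613]
soap_1 0.62 252 231 [0.447  0.3016 0.1106]
soap_1_head 0.68 228 211 [0.5144 0.379  0.1092]
clamp 0.78 369 215 [ 0.4928 -0.0927  0.0263]
bed_mid 0.85 370 216 [ 0.4896 -0.0971  0.018 ]
jaw 0.7 370 215 [0.4262 0.1076 1.6397]
crank_axis 0.88 433 210 [ 0.5012 -0.2982  0.0943]
grip 0.44 430 226 [ 0.4478 -0.2774  0.1275]
vase_round 0.79 318 152 [0.7067 0.0792 0.0853]
vase_small 0.97 214 181 [0.6191 0.4319 0.0691]
jar_a 0.65 282 258 [0.3541 0.2096 0.0502]
jar_a 0.6 293 209 [0.5191 0.1689 0.047 ]
side campos [ 0.3383 -0.9864  0.6326]
soap_1 0.77 283 195 [0.4417 0.2811 0.0149]
soap_1 0.77 278 180 [0.4266 0.2722 0.0768]
soap_1 0.57 333 200 [ 0.5458 -0.0494  0.1492]
soap_1_head 0.63 301 180 [0.5133 0.3378 0.0409]
soap_1_head 0.45 309 266 [ 0.4426 -0.2897  0.1222]
soap_1_head 0.43 384 223 [0.7152 0.0113 0.0265]
clamp 0.85 314 257 [ 0.4821 -0.1168  0.0223]
bed_mid 0.77 312 253 [ 0.4809 -0.092   0.0183]
bed_mid 0.44 325 178 [0.5956 0.3108 0.0535]
bed_mid 0.3 312 258 [ 0.4773 -0.11
[... 289 characters left out ...]
vase_small 0.3 313 214 [0.5235 0.1437 0.0055]
jar_a 0.79 310 215 [0.5133 0.1409 0.0044]
jar_a 0.62 258 208 [0.3518 0.1888 0.021 ]
{'time_s': 1.1, 'q': array([ 63.9246,  21.8071,  74.3348,  -0.0011,  83.8585, -12.3351]), 'qvel': array([-0.0581, -0.0072, -0.0459, -0.0175, -0.0212,  0.0403]), 'joint_efforts': array([ -0.0015, -44.8329, -23.147 ,  -0.0002,   0.0004,   0.    ]), 'position': array([0.1306, 0.5342, 0.2313]), 'tool_rot': array([[-0.9714,  0.2375,  0.    ],
       [ 0.2375,  0.9714, -0.    ],
       [-0.    , -0.    , -1.    ]]), 'ft_force': array([ 0.189 , -0.148 ,  0.8026]), 'wrist_torque': array([-0.0449, -0.0755,  0.0187]), 'gripper_force': 0.0, 'grip_width': 0.08540088575101593}
```

View pics/top0.png

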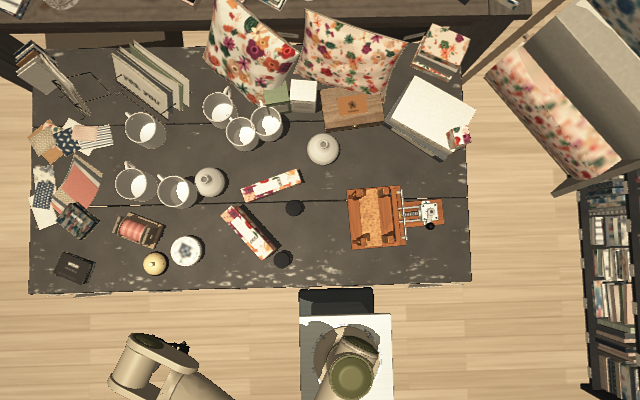

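View pics/side0.png

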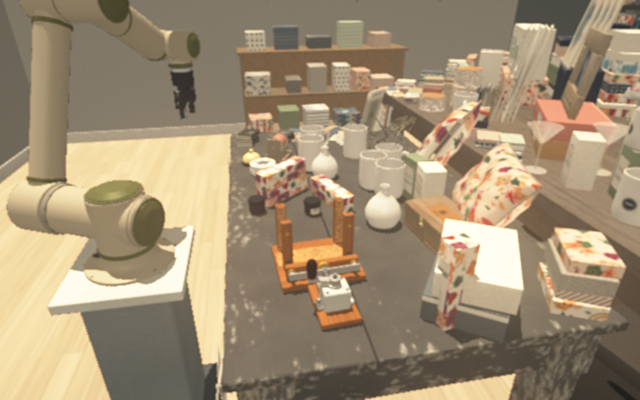

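The top view shows the soap pile near (250,232), soap_3 near (271,186), and the clamp at (370,216) with the grip near (430,226). Next I fit rectangles to the depth data and enlarge both areas.

```bash
python3 - <<'E'
from h import *
np.set_printoptions(precision=4,suppress=True)
P=np.load("Ptop0.npy");d=np.load("top0.npy")
def rect(x0,x1,y0,y1,z0,z1,n):
    m=(d>0)&(P[...,0]>x0)&(P[...,0]<x1)&(P[...,1]>y0)&(P[...,1]<y1)&(P[...,2]>z0)&(P[...,2]<z1)
    l,lab,st,c=cv2.connectedComponentsWithStats(m.astype(np.uint8))
    for i in range(1,l):
        if st[i,4]<8: continue
        q=P[lab==i]; r=cv2.minAreaRect((q[:,:2]*1000).astype(np.float32))
        b=cv2.boxPoints(r); e=b[1]-b[0]; f=b[2]-b[1]; L=e if np.hypot(*e)>np.hypot(*f) else f
        print(n,st[i,4],"z",np.median(q[:,2]).round(4),"c",np.array(r[0]).round(1),"size",np.array(r[1]).round(1),"yaw",round(np.degrees(np.arctan2(L[1],L[0]))%180,1))
rect(.3,.65,.17,.42,.095,.13,"top")
rect(.3,.57,.19,.45,.045,.075,"low")
rect(.52,.68,.13,.345,.045,.075,"s3")
rect(.33,.65,-.25,.02,.135,.17,"posts")
rect(.33,.65,-.25,.02,.013,.027,"bed")
rect(.4,.6,-.36,-.2,.105,.15,"grip")
rect(.4,.6,-.36,-.2,.06,.1,"gear")
rect(.3,.6,.12,.25,.04,.056,"jars")
im=cv2.imread("pics/top0.png")
a=cv2.resize(im[165:275,200:310],(550,550),interpolation=cv2.INTER_CUBIC)
cv2.imwrite("pics/c1.png",a)
im=cv2.imread("pics/top0.png")
b=cv2.resize(im[175:260,340:450],(770,595),interpolation=cv2.INTER_CUBIC);cv2.imwrite("pics/c2.png",b)
for n in("soap_1_head","grip","crank_axis"):
  for cam in("top","side"):
    for k in range(2): viewer.get_image(cam); print(cam,n,[(round(r["conf"],2),np.round(r["pixel"],1)) for r in pinpoint(cam,n)])
E
```

```text
top 970 z 0.1116 c [442.6 321. ] size [201.3  51.1] yaw 41.6
low 95 z 0.0556 c [558.2 300.2] size [74.8 23.3] yaw 89.8
low 144 z 0.0563 c [454.9 297. ] size [202.7  43.5] yaw 29.4
low 157 z 0.0492 c [349.2 216.5] size [47.8 50.5] yaw 179.6
s3 883 z 0.0559 c [602.2 244.3] size [ 51.2 202.1] yaw 109.1
s3 98 z 0.0487 c [536.1 170.2] size [51.5 27.7] yaw 88.8
posts 50 z 0.1538 c [ 564.7 -131.7] size [18.9 22.6] yaw 178.5
posts 57 z 0.1533 c [559.8 -45.9] size [25.4 20.8] yaw 7.9
posts 56 z 0.1536 c [ 409.5 -141.4] size [19.9 25.5] yaw 179.1
posts 55 z 0.1539 c [403.8 -55.1] size [19.7 22.4] yaw 178.9
bed 44 z 0.0177 c [ 585.5 -179.7] size [18. 53.] yaw 93.4
bed 2033 z 0.0188 c [ 486.3 -115.8] size [210.3 188.2] yaw 3.9
bed 39 z 0.0193 c [ 543.  -198.6] size [12.3 42.6] yaw 179.1
bed 40 z 0.0187 c [ 529.2 -232.5] size [16.1 34.2] yaw 98.1
bed 28 z 0.0184 c [ 505.6 -232.7] size [32.4 10.5] yaw 89.6
bed 10 z 0.0182 c [ 476.6 -203.4] size [ 7.1 13.2] yaw 129.9
bed 31 z 0.0179 c [ 480.8 -233.6] size [31.4 10.9] yaw 88.6
bed 45 z 0.0188 c [ 458.1 -233.2] size [32.6 20.6] yaw 88.3
bed 45 z 0.01
[... 378 characters left out ...]
1.8] size [26.8  5.5] yaw 36.8
jars 205 z 0.048 c [347.3 213.4] size [52.7 52.4] yaw 43.2
top soap_1_head [(0.58, array([229.3, 209.1]))]
top soap_1_head [(0.71, array([226.7, 207.9])), (0.71, array([248.1, 236.1]))]
side soap_1_head [(0.76, array([300.9, 181.9]))]
side soap_1_head [(0.75, array([344.1, 206. ])), (0.55, array([300. , 178.2]))]
top grip [(0.61, array([428.1, 226.6]))]
top grip [(0.58, array([428.3, 228.9]))]
side grip [(0.6, array([309.7, 262.2]))]
side grip [(0.48, array([312.2, 263.4]))]
top crank_axis [(0.55, array([433. , 207.2]))]
top crank_axis [(0.95, array([432.1, 209.2]))]
side crank_axis [(0.75, array([334.6, 266.2]))]
side crank_axis [(0.56, array([331.3, 267.4]))]
```

View pics/c1.png

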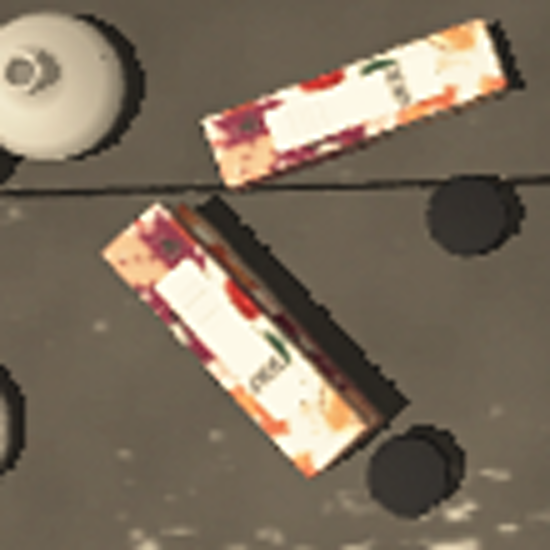

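View pics/c2.png

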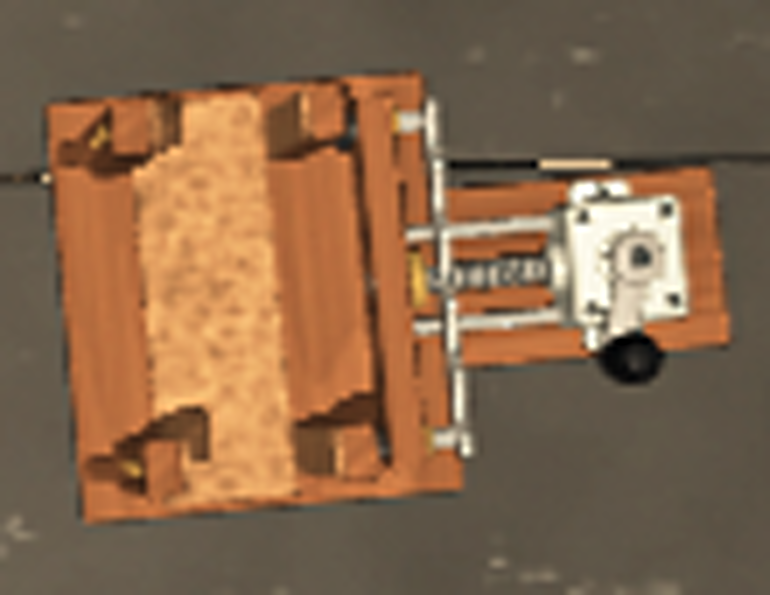

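The crops show both visible soaps with heads at their right-hand ends: (320,440) in the pile and (500,60) for soap_3. Clamp yaw is about 3.5°, and the grip sits on the robot side of the crank axis. Now I write a planner that prints rows, and measure the cork.

```bash
cat >> h.py <<'E'
def plan(wps,pose=None):
    """wps: (x,y,z,phi_deg (tool y angle, continuous), nrows, grip). Prints rows."""
    if pose is None:
        s=env.observe();R=np.array(s["tool_rot"]);p=np.array(s["position"]);phi=np.degrees(np.arctan2(R[1,1],R[0,1]))
    else: p=np.array(pose[:3],float);phi=pose[3]
    rows=[];p=p.copy()
    for x,y,z,f,n,g in wps:
        for k in range(n,0,-1):
            dp=(np.array([x,y,z])-p)/k;df=(f-phi)/k;a=np.radians(phi)
            X=np.array([-np.sin(a),np.cos(a),0]);Y=np.array([np.cos(a),np.sin(a),0])
            r=[round(dp@X,3),round(dp@Y,3),round(-dp[2],3),0,0,round(-np.radians(df),3),g]
            p=p+X*r[0]+Y*r[1]+[0,0,-r[2]];phi-=np.degrees(r[5]);rows.append(r)
    for i in range(0,len(rows),12): print("; ".join(" ".join("%g"%v for v in r) for r in rows[i:i+12]))
    print("end",p.round(4),round(phi,2),"maxs",max(np.linalg.norm(r[:3]) for r in rows),max(abs(r[5]) for r in rows))
E
python3 - <<'E'
from h import *
np.set_printoptions(precision=4,suppress=True)
plan([(.4426,.321,.2,-48.4,13,.085),(.4426,.321,.074,-48.4,4,.085),(.4426,.321,.074,-48.4,4,.03)])
im=cv2.imread("pics/top0.png");P=np.load("Ptop0.npy");hsv=cv2.cvtColor(im,cv2.COLOR_BGR2HSV)
m=(P[...,2]>.01)&(P[...,2]<.03)&(P[...,0]>.36)&(P[...,0]<.6)&(P[...,1]>-.2)&(P[...,1]<0)&(hsv[...,2]>205)
l,lab,st,c=cv2.connectedComponentsWithStats(m.astype(np.uint8));i=1+st[1:,4].argmax()
q=P[lab==i];print(st[i,4],cv2.minAreaRect((q[:,:2]*1000).astype(np.float32)),np.median(q[:,:2],0),np.median(q[:,2]))
a=np.radians(3.5);u=(q[:,:2]-[.484,-.091])@np.array([[np.cos(a),-np.sin(a)],[np.sin(a),np.cos(a)]]);s=abs(u[:,0])<.05
print("cork y edges",np.percentile(u[s,1],[0,1,2,50,98,99,100]),"x",np.percentile(u[:,0],[0,1,50,99,100]))
print("axis",atz("top",(432.6,209),.09),atz("top",(370,216),.02))
E
```

```text
-0.027 -0.01 0.002 0 0 0.167 0.085; -0.029 -0.006 0.002 0 0 0.167 0.085; -0.029 -0.001 0.002 0 0 0.167 0.085; -0.029 0.004 0.003 0 0 0.167 0.085; -0.028 0.009 0.002 0 0 0.168 0.085; -0.026 0.013 0.003 0 0 0.167 0.085; -0.023 0.017 0.002 0 0 0.168 0.085; -0.02 0.021 0.003 0 0 0.167 0.085; -0.016 0.024 0.002 0 0 0.168 0.085; -0.012 0.027 0.003 0 0 0.167 0.085; -0.007 0.028 0.002 0 0 0.168 0.085; -0.002 0.029 0.003 0 0 0.167 0.085
0.002 0.029 0.002 0 0 0.168 0.085; -0 -0 0.032 0 0 -0 0.085; -0 -0 0.031 0 0 -0 0.085; -0 -0 0.032 0 0 -0 0.085; -0 -0 0.031 0 0 -0 0.085; -0 -0 0 0 0 -0 0.03; -0 -0 0 0 0 -0 0.03; -0 -0 0 0 0 -0 0.03; -0 -0 0 0 0 -0 0.03
end [0.4428 0.3208 0.0743] -48.42 maxs 0.032 0.168
869 ((485.9720153808594, -96.52523040771484), (199.39816284179688, 66.45647430419922), 3.491271495819092) [ 0.4855 -0.1013] 0.019384783369009617
cork y edges [-0.0389 -0.0373 -0.0363 -0.0064  0.0259  0.0264  0.0276] x [-0.0981 -0.0964  0.0005  0.0966  0.1013]
axis [ 0.5047 -0.2981  0.09  ] [ 0.4895 -0.0969  0.02  ]
```

Call:
move_arm(plan="-0.027 -0.01 0.002 0 0 0.167 0.085; -0.029 -0.006 0.002 0 0 0.167 0.085; -0.029 -0.001 0.002 0 0 0.167 0.085; -0.029 0.004 0.003 0 0 0.167 0.085; -0.028 0.009 0.002 0 0 0.168 0.085; -0.026 0.013 0.003 0 0 0.167 0.085; -0.023 0.017 0.002 0 0 0.168 0.085; -0.02 0.021 0.003 0 0 0.167 0.085; -0.016 0.024 0.002 0 0 0.168 0.085; -0.012 0.027 0.003 0 0 0.167 0.085; -0.007 0.028 0.002 0 0 0.168 0.085; -0.002 0.029 0.003 0 0 0.167 0.085", grip_force=30)

```text
time_s: 3.8
position: [0.4197, 0.3369, 0.2024]
tool_rot: [[0.631, 0.776, 0.0], [0.776, -0.631, 0.0], [0.0, 0.0, -1.0]]
ft_force: [0.0, 0.7, -0.6]
grip_width: 0.085
gripper_force: 0.0
```

Call:
move_arm(plan="0.002 0.029 0.002 0 0 0.168 0.085; 0 0 0.032 0 0 0 0.085; 0 0 0.031 0 0 0 0.085; 0 0 0.032 0 0 0 0.085; 0 0 0.031 0 0 0 0.085; 0 0 0 0 0 0 0.03; 0 0 0 0 0 0 0.03; 0 0 0 0 0 0 0.03; 0 0 0 0 0 0 0.03")

```text
time_s: 4.92
position: [0.4434, 0.3211, 0.0756]
tool_rot: [[0.748, 0.664, 0.002], [0.664, -0.748, 0.001], [0.002, 0.001, -1.0]]
ft_force: [-0.9, 0.5, 6.9]
grip_width: 0.0497
gripper_force: 34.6
```

```bash
python3 - <<'E'
from h import *
plan([(.4434,.3211,.2,-48.4,4,.03),(.4855,-.093,.24,93.5,17,.03),(.4855,-.093,.08,93.5,3,.03),])
E
```

```text
-0 0 -0.031 0 0 -0 0.03; -0 0 -0.031 0 0 -0 0.03; -0 0 -0.031 0 0 -0 0.03; -0 0 -0.031 0 0 -0 0.03; -0.014 0.02 -0.002 0 0 -0.146 0.03; -0.017 0.018 -0.002 0 0 -0.146 0.03; -0.019 0.015 -0.002 0 0 -0.146 0.03; -0.021 0.012 -0.002 0 0 -0.146 0.03; -0.023 0.009 -0.002 0 0 -0.146 0.03; -0.024 0.005 -0.003 0 0 -0.146 0.03; -0.024 0.002 -0.002 0 0 -0.146 0.03; -0.024 -0.002 -0.003 0 0 -0.145 0.03
-0.024 -0.006 -0.002 0 0 -0.146 0.03; -0.023 -0.009 -0.003 0 0 -0.145 0.03; -0.021 -0.012 -0.002 0 0 -0.146 0.03; -0.019 -0.015 -0.003 0 0 -0.145 0.03; -0.017 -0.018 -0.002 0 0 -0.146 0.03; -0.014 -0.02 -0.003 0 0 -0.145 0.03; -0.011 -0.022 -0.002 0 0 -0.146 0.03; -0.008 -0.023 -0.003 0 0 -0.145 0.03; -0.005 -0.025 -0.002 0 0 -0.146 0.03; -0 0 0.053 0 0 0 0.03; -0 0 0.053 0 0 0 0.03; -0 0 0.054 0 0 0 0.03
end [ 0.4853 -0.0931  0.0796] 93.52 maxs 0.054 0.146
```

Call:
move_arm(plan="0 0 -0.031 0 0 0 0.03; 0 0 -0.031 0 0 0 0.03; 0 0 -0.031 0 0 0 0.03; 0 0 -0.031 0 0 0 0.03; -0.014 0.02 -0.002 0 0 -0.146 0.03; -0.017 0.018 -0.002 0 0 -0.146 0.03; -0.019 0.015 -0.002 0 0 -0.146 0.03; -0.021 0.012 -0.002 0 0 -0.146 0.03; -0.023 0.009 -0.002 0 0 -0.146 0.03; -0.024 0.005 -0.003 0 0 -0.146 0.03; -0.024 0.002 -0.002 0 0 -0.146 0.03; -0.024 -0.002 -0.003 0 0 -0.145 0.03")

```text
time_s: 6.42
position: [0.4637, 0.1262, 0.2165]
tool_rot: [[-0.321, 0.947, -0.0], [0.947, 0.321, -0.0], [-0.0, -0.0, -1.0]]
ft_force: [0.1, 0.5, -0.9]
grip_width: 0.0498
gripper_force: 33.7
```

Call:
move_arm(plan="-0.024 -0.006 -0.002 0 0 -0.146 0.03; -0.023 -0.009 -0.003 0 0 -0.145 0.03; -0.021 -0.012 -0.002 0 0 -0.146 0.03; -0.019 -0.015 -0.003 0 0 -0.145 0.03; -0.017 -0.018 -0.002 0 0 -0.146 0.03; -0.014 -0.02 -0.003 0 0 -0.145 0.03; -0.011 -0.022 -0.002 0 0 -0.146 0.03; -0.008 -0.023 -0.003 0 0 -0.145 0.03; -0.005 -0.025 -0.002 0 0 -0.146 0.03; 0 0 0 0 0 0 0.03")

```text
time_s: 7.68
position: [0.4846, -0.0946, 0.2384]
tool_rot: [[-0.998, -0.059, 0.0], [-0.059, 0.998, -0.0], [-0.0, -0.0, -1.0]]
ft_force: [-0.9, -0.4, -2.0]
grip_width: 0.0496
gripper_force: 33.7
```

```bash
cat >> h.py <<'E'
def rects(P,d,x0,x1,y0,y1,z0,z1,n,mn=40):
    m=(d>0)&(P[...,0]>x0)&(P[...,0]<x1)&(P[...,1]>y0)&(P[...,1]<y1)&(P[...,2]>z0)&(P[...,2]<z1)
    l,lab,st,c=cv2.connectedComponentsWithStats(m.astype(np.uint8))
    for i in range(1,l):
        if st[i,4]<mn: continue
        q=P[lab==i]; r=cv2.minAreaRect((q[:,:2]*1000).astype(np.float32))
        b=cv2.boxPoints(r); e=b[1]-b[0]; f=b[2]-b[1]; L=e if np.hypot(*e)>np.hypot(*f) else f
        print(n,st[i,4],"z",np.median(q[:,2]).round(4),"c",np.array(r[0]).round(1),"size",np.array(r[1]).round(1),"yaw",round(np.degrees(np.arctan2(L[1],L[0]))%180,1))
def look(name,save=True):
    im,d=viewer.get_image(name[:3] if name[:3]=="top" else "side")
    cv2.imwrite(f"pics/{name}.png",im[:,:,::-1]);return im,d,cloud("top" if name[:3]=="top" else "side",d)
E
python3 - <<'E'
from h import *
im,d,P=look("top1")
rects(P,d,.3,.58,.17,.45,.04,.075,"s1")
rects(P,d,.3,.7,-.3,.1,.19,.30,"held")
cv2.imwrite("pics/c3.png",cv2.resize(im[165:275,200:310,::-1],(440,440),interpolation=cv2.INTER_CUBIC))
plan([(.4855,-.093,.08,93.5,3,.03),(.4855,-.093,.042,93.5,2,.03)])
E
```

```text
s1 183 z 0.0548 c [577.7 287. ] size [ 32.7 103.8] yaw 108.5
s1 90 z 0.0483 c [524.8 184. ] size [24.3 51.7] yaw 178.3
s1 895 z 0.0558 c [445.1 315.1] size [200.2  50.3] yaw 40.9
s1 206 z 0.0482 c [347.2 213.5] size [52.8 53.1] yaw 134.0
held 147 z 0.2736 c [566.6 -89.2] size [40.4 50.8] yaw 94.2
held 319 z 0.2738 c [430.  -97.1] size [77.7 47.1] yaw 67.2
-0 0 0.053 0 0 -0.001 0.03; -0.001 0 0.053 0 0 -0.001 0.03; -0 0.001 0.052 0 0 -0.001 0.03; -0 -0 0.019 0 0 0 0.03; -0 -0 0.019 0 0 0 0.03
end [ 0.4853 -0.0925  0.0423] 93.5 maxs 0.05300943312279428 0.001
```

View pics/c3.png

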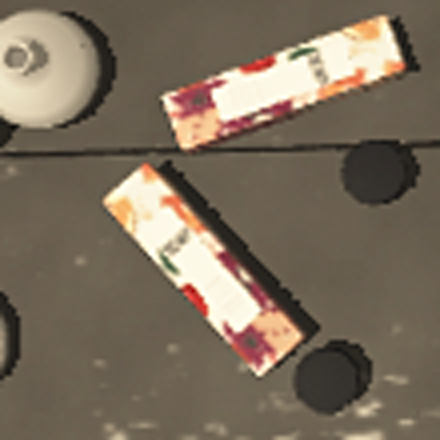

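soap_1's head is at the upper left, at crop (130,190), and its foot is near the jar. Now I lower soap_2 and release it.

Call:
move_arm(plan="0 0 0.053 0 0 -0.001 0.03; -0.001 0 0.053 0 0 -0.001 0.03; 0 0.001 0.052 0 0 -0.001 0.03; 0 0 0.019 0 0 0 0.03; 0 0 0.019 0 0 0 0.03; 0 0 0 0 0 0 0.03")

```text
time_s: 8.48
position: [0.4849, -0.0913, 0.0416]
tool_rot: [[-0.998, -0.063, -0.002], [-0.063, 0.998, 0.001], [0.002, 0.001, -1.0]]
ft_force: [-0.2, -0.2, -0.2]
grip_width: 0.0497
gripper_force: 33.7
```

Call:
move_arm(plan="0 0 0.001 0 0 0 0.075; 0 0 0 0 0 0 0.075; 0 0 0 0 0 0 0.075; 0 0 -0.05 0 0 0 0.075; 0 0 -0.06 0 0 0 0.075; 0 0 -0.06 0 0 0 0.085")

```text
time_s: 9.22
position: [0.4852, -0.0923, 0.2136]
tool_rot: [[-0.998, -0.064, 0.0], [-0.064, 0.998, -0.0], [-0.0, -0.0, -1.0]]
ft_force: [0.9, 0.3, 0.0]
grip_width: 0.0847
gripper_force: 0.0
```

```bash
python3 - <<'E'
from h import *
print(env.observe()["position"])
# soap_1 head 40.9 -> final 3.5: rotate -37.4 ; pick phi 130.9 -> place 93.5
plan([(.4451,.3151,.2,130.9,15,.085),(.4451,.3151,.018,130.9,5,.085),(.4451,.3151,.018,130.9,4,.03)])
E
```

```text
[ 0.48518736 -0.09226867  0.21358288]
0.001 0.027 0.001 0 0 -0.043 0.085; -0 0.027 0.001 0 0 -0.043 0.085; -0.001 0.027 0.001 0 0 -0.043 0.085; -0.003 0.027 0.001 0 0 -0.043 0.085; -0.004 0.027 0.001 0 0 -0.043 0.085; -0.005 0.027 0.001 0 0 -0.043 0.085; -0.006 0.027 0.001 0 0 -0.044 0.085; -0.007 0.026 0.001 0 0 -0.043 0.085; -0.008 0.026 0.001 0 0 -0.044 0.085; -0.01 0.026 0.001 0 0 -0.043 0.085; -0.011 0.025 0.001 0 0 -0.044 0.085; -0.012 0.025 0.001 0 0 -0.043 0.085
-0.013 0.024 0.001 0 0 -0.044 0.085; -0.013 0.024 0 0 0 -0.043 0.085; -0.015 0.023 0.001 0 0 -0.044 0.085; 0 -0 0.036 0 0 0 0.085; 0 -0 0.036 0 0 0 0.085; 0 -0 0.037 0 0 0 0.085; 0 -0 0.036 0 0 0 0.085; 0 -0 0.037 0 0 0 0.085; 0 -0 -0 0 0 0 0.03; 0 -0 -0 0 0 0 0.03; 0 -0 -0 0 0 0 0.03; 0 -0 -0 0 0 0 0.03
end [0.445  0.3154 0.0176] 130.9 maxs 0.037 0.044
```

Call:
move_arm(plan="0.001 0.027 0.001 0 0 -0.043 0.085; 0 0.027 0.001 0 0 -0.043 0.085; -0.001 0.027 0.001 0 0 -0.043 0.085; -0.003 0.027 0.001 0 0 -0.043 0.085; -0.004 0.027 0.001 0 0 -0.043 0.085; -0.005 0.027 0.001 0 0 -0.043 0.085; -0.006 0.027 0.001 0 0 -0.044 0.085; -0.007 0.026 0.001 0 0 -0.043 0.085; -0.008 0.026 0.001 0 0 -0.044 0.085; -0.01 0.026 0.001 0 0 -0.043 0.085; -0.011 0.025 0.001 0 0 -0.044 0.085; -0.012 0.025 0.001 0 0 -0.043 0.085")

```text
time_s: 10.72
position: [0.4535, 0.2346, 0.1996]
tool_rot: [[-0.834, -0.552, 0.0], [-0.552, 0.834, 0.0], [-0.0, -0.0, -1.0]]
ft_force: [0.6, 0.6, 0.1]
grip_width: 0.0853
gripper_force: 0.0
```

```bash
python3 - <<'E'
from h import *
im,d,P=look("top2")
rects(P,d,.35,.62,-.2,-.0,.06,.09,"placed")
rects(P,d,.35,.62,-.2,-.0,.135,.17,"posts")
rects(P,d,.3,.56,.19,.45,.05,.075,"s1")
print(env.observe()["position"])
E
```

```text
placed 892 z 0.0757 c [486.7 -91.4] size [200.6  51.5] yaw 3.4
posts 53 z 0.1538 c [ 564.9 -132.1] size [19.1 23.4] yaw 178.8
posts 58 z 0.153 c [559.7 -45.5] size [26.  20.6] yaw 8.4
posts 56 z 0.1539 c [ 409.6 -142.2] size [25.9 19. ] yaw 5.1
posts 56 z 0.1545 c [403.9 -54.5] size [21.1 22.4] yaw 179.1
s1 109 z 0.0557 c [506.7 368.4] size [36.3 50. ] yaw 130.3
s1 193 z 0.0552 c [391.5 268.4] size [56.9 49.6] yaw 40.2
[0.45297082 0.23691148 0.19946736]
```

Call:
move_arm(plan="-0.013 0.024 0.001 0 0 -0.044 0.085; -0.013 0.024 0 0 0 -0.043 0.085; -0.015 0.023 0.001 0 0 -0.044 0.085; 0 0 0.036 0 0 0 0.085; 0 0 0.036 0 0 0 0.085; 0 0 0.037 0 0 0 0.085; 0 0 0.036 0 0 0 0.085; 0 0 0.037 0 0 0 0.085; 0 0 0 0 0 0 0.03; 0 0 0 0 0 0 0.03; 0 0 0 0 0 0 0.03; 0 0 0 0 0 0 0.03")

```text
time_s: 12.28
position: [0.4461, 0.3156, 0.0169]
tool_rot: [[-0.756, -0.655, 0.003], [-0.655, 0.756, 0.001], [-0.003, -0.001, -1.0]]
ft_force: [-0.7, -0.9, 6.8]
grip_width: 0.0499
gripper_force: 33.5
```

```bash
python3 - <<'E'
from h import *
print(env.observe()["position"],env.observe()["grip_width"])
plan([(.4451,.3151,.2,130.9,4,.03),(.4862,-.092,.24,93.5,14,.03),(.4862,-.092,.24,93.5,1,.03)])
E
```

```text
[0.44606317 0.31560624 0.01691714] 0.049931025780895325
0 0 -0.046 0 0 0 0.03; 0 0 -0.046 0 0 0 0.03; 0.001 0 -0.046 0 0 0 0.03; 0 0 -0.045 0 0 0 0.03; 0.017 -0.024 -0.003 0 0 0.047 0.03; 0.016 -0.025 -0.003 0 0 0.047 0.03; 0.014 -0.025 -0.003 0 0 0.047 0.03; 0.013 -0.026 -0.003 0 0 0.047 0.03; 0.012 -0.027 -0.003 0 0 0.047 0.03; 0.011 -0.027 -0.003 0 0 0.046 0.03; 0.01 -0.028 -0.003 0 0 0.047 0.03; 0.008 -0.028 -0.003 0 0 0.046 0.03
0.007 -0.028 -0.003 0 0 0.047 0.03; 0.006 -0.029 -0.003 0 0 0.046 0.03; 0.004 -0.029 -0.003 0 0 0.047 0.03; 0.003 -0.029 -0.002 0 0 0.046 0.03; 0.002 -0.029 -0.003 0 0 0.047 0.03; -0 -0.029 -0.002 0 0 0.046 0.03; -0 0 -0 0 0 0 0.03
end [ 0.4861 -0.0923  0.2399] 93.5 maxs 0.04601086828130936 0.047
```

Call:
move_arm(plan="0 0 -0.046 0 0 0 0.03; 0 0 -0.046 0 0 0 0.03; 0.001 0 -0.046 0 0 0 0.03; 0 0 -0.045 0 0 0 0.03; 0.017 -0.024 -0.003 0 0 0.047 0.03; 0.016 -0.025 -0.003 0 0 0.047 0.03; 0.014 -0.025 -0.003 0 0 0.047 0.03; 0.013 -0.026 -0.003 0 0 0.047 0.03; 0.012 -0.027 -0.003 0 0 0.047 0.03; 0.011 -0.027 -0.003 0 0 0.046 0.03; 0.01 -0.028 -0.003 0 0 0.047 0.03; 0.008 -0.028 -0.003 0 0 0.046 0.03")

```text
time_s: 13.78
position: [0.468, 0.0806, 0.223]
tool_rot: [[-0.943, -0.332, 0.001], [-0.332, 0.943, -0.0], [-0.001, -0.0, -1.0]]
ft_force: [0.3, 0.1, -1.2]
grip_width: 0.0495
gripper_force: 32.6
```

Call:
move_arm(plan="0.007 -0.028 -0.003 0 0 0.047 0.03; 0.006 -0.029 -0.003 0 0 0.046 0.03; 0.004 -0.029 -0.003 0 0 0.047 0.03; 0.003 -0.029 -0.002 0 0 0.046 0.03; 0.002 -0.029 -0.003 0 0 0.047 0.03; 0 -0.029 -0.002 0 0 0.046 0.03; 0 0 0 0 0 0 0.03; 0 0 0 0 0 0 0.03")

```text
time_s: 14.78
position: [0.485, -0.0921, 0.2385]
tool_rot: [[-0.998, -0.062, 0.0], [-0.062, 0.998, 0.0], [-0.0, 0.0, -1.0]]
ft_force: [0.9, 0.4, -0.7]
grip_width: 0.05
gripper_force: 32.6
```

```bash
python3 - <<'E'
from h import *
s=env.observe();print(s["position"],s["tool_rot"][:,1],s["grip_width"])
im,d,P=look("top3")
rects(P,d,.3,.7,-.3,.1,.22,.30,"held")
plan([(.4875,-.092,.15,93.5,3,.03),(.4875,-.092,.096,93.5,3,.03)])
E
```

```text
[ 0.48501628 -0.09205792  0.23849843] [-6.18059341e-02  9.98088153e-01  2.56157188e-04] 0.05003514171514435
held 127 z 0.2756 c [564.9 -86.4] size [36.6 50.6] yaw 94.4
held 322 z 0.2771 c [430.6 -94.2] size [74.4 45.2] yaw 66.1
-0.001 -0 0.029 0 0 0 0.03; -0.001 -0 0.03 0 0 0.001 0.03; -0 -0 0.029 0 0 0 0.03; -0 -0 0.018 0 0 0 0.03; -0 -0 0.018 0 0 0 0.03; -0 -0 0.018 0 0 0 0.03
end [ 0.487  -0.0917  0.0965] 93.51 maxs 0.03001666203960727 0.001
```

Call:
move_arm(plan="-0.002 0 0.029 0 0 0 0.03; -0.001 0 0.03 0 0 0 0.03; -0.001 0 0.03 0 0 0 0.03; 0 0 0.018 0 0 0 0.03; 0 0 0.018 0 0 0 0.03; 0 0 0.019 0 0 0 0.03; 0 0 0 0 0 0 0.03")

```text
time_s: 15.7
position: [0.489, -0.0914, 0.0939]
tool_rot: [[-0.998, -0.063, -0.001], [-0.063, 0.998, 0.001], [0.001, 0.001, -1.0]]
ft_force: [0.3, 0.7, -0.7]
grip_width: 0.0498
gripper_force: 33.2
```

Call:
move_arm(plan="0 0 0.001 0 0 0 0.075; 0 0 0 0 0 0 0.075; 0 0 0 0 0 0 0.075; 0 0 -0.04 0 0 0 0.075; 0 0 -0.05 0 0 0 0.075; 0 0 -0.04 0 0 0 0.085")

```text
time_s: 16.45
position: [0.4893, -0.0924, 0.2255]
tool_rot: [[-0.998, -0.061, 0.001], [-0.061, 0.998, -0.001], [-0.001, -0.001, -1.0]]
ft_force: [-0.0, 0.7, -0.2]
grip_width: 0.0849
gripper_force: 0.0
```

```bash
python3 - <<'E'
from h import *
print(env.observe()["position"])
plan([(.6022,.2443,.2,19.1,12,.085),(.6022,.2443,.018,19.1,5,.085),(.6022,.2443,.018,19.1,4,.03)])
E
```

```text
[ 0.48931454 -0.09239944  0.22549426]
-0.011 0.027 0.002 0 0 0.108 0.085; -0.008 0.029 0.002 0 0 0.108 0.085; -0.005 0.029 0.002 0 0 0.108 0.085; -0.002 0.03 0.002 0 0 0.108 0.085; 0.001 0.03 0.002 0 0 0.108 0.085; 0.005 0.029 0.002 0 0 0.108 0.085; 0.008 0.028 0.002 0 0 0.108 0.085; 0.011 0.028 0.002 0 0 0.109 0.085; 0.013 0.026 0.002 0 0 0.108 0.085; 0.016 0.025 0.002 0 0 0.109 0.085; 0.019 0.022 0.003 0 0 0.108 0.085; 0.022 0.021 0.002 0 0 0.109 0.085
-0 -0 0.036 0 0 -0 0.085; -0 -0 0.037 0 0 -0 0.085; -0 -0 0.036 0 0 -0 0.085; -0 -0 0.037 0 0 -0 0.085; -0 -0 0.036 0 0 -0 0.085; -0 -0 0 0 0 -0 0.03; -0 -0 0 0 0 -0 0.03; -0 -0 0 0 0 -0 0.03; -0 -0 0 0 0 -0 0.03
end [0.6024 0.2447 0.0185] 19.08 maxs 0.037 0.109
```

Call:
move_arm(plan="-0.011 0.027 0.002 0 0 0.108 0.085; -0.008 0.029 0.002 0 0 0.108 0.085; -0.005 0.029 0.002 0 0 0.108 0.085; -0.002 0.03 0.002 0 0 0.108 0.085; 0.001 0.03 0.002 0 0 0.108 0.085; 0.005 0.029 0.002 0 0 0.108 0.085; 0.008 0.028 0.002 0 0 0.108 0.085; 0.011 0.028 0.002 0 0 0.109 0.085; 0.013 0.026 0.002 0 0 0.108 0.085; 0.016 0.025 0.002 0 0 0.109 0.085; 0.019 0.022 0.003 0 0 0.108 0.085; 0.022 0.021 0.002 0 0 0.109 0.085")

```text
time_s: 17.95
position: [0.6025, 0.2456, 0.1983]
tool_rot: [[-0.323, 0.946, -0.0], [0.946, 0.323, -0.0], [-0.0, -0.0, -1.0]]
ft_force: [0.2, -0.3, 0.2]
grip_width: 0.0851
gripper_force: 0.0
```

```bash
python3 - <<'E'
from h import *
im,d,P=look("top4")
rects(P,d,.35,.62,-.2,-.0,.12,.143,"placed")
rects(P,d,.35,.62,-.2,-.0,.145,.17,"posts")
rects(P,d,.35,.62,-.2,-.0,.06,.09,"low",15)
print(env.observe()["position"])
rects(P,d,.5,.7,.1,.35,.05,.075,"s3",20)
E
```

```text
placed 965 z 0.1319 c [487.8 -91.1] size [199.9  51. ] yaw 3.5
posts 48 z 0.154 c [ 564.2 -132.4] size [23.1 18.3] yaw 3.0
posts 53 z 0.1546 c [560.5 -45.7] size [25.7 20.8] yaw 9.7
posts 52 z 0.1537 c [ 409.5 -141.9] size [18.9 25.7] yaw 176.8
posts 53 z 0.1544 c [403.8 -55.2] size [19.8 22.2] yaw 178.5
low 21 z 0.0732 c [501.4 -65.4] size [60.   1.9] yaw 3.8
[0.60275199 0.24866109 0.19766601]
s3 220 z 0.0564 c [625.6 174.4] size [49.9 55.9] yaw 107.2
s3 37 z 0.0561 c [598.3 230.5] size [34.7 12.2] yaw 10.6
s3 186 z 0.0561 c [581.3 298.1] size [46.4 62. ] yaw 108.1
```

Call:
move_arm(plan="-0.004 -0.002 0.036 0 0 0 0.085; 0 0 0.037 0 0 0 0.085; 0 0 0.036 0 0 0 0.085; 0 0 0.036 0 0 0 0.085; 0 0 0.036 0 0 0 0.085; 0 0 0 0 0 0 0.03; 0 0 0 0 0 0 0.03; 0 0 0 0 0 0 0.03; 0 0 0 0 0 0 0.03")

```text
time_s: 19.12
position: [0.6026, 0.2405, 0.0191]
tool_rot: [[-0.327, 0.945, 0.003], [0.945, 0.327, 0.001], [-0.0, 0.003, -1.0]]
ft_force: [-0.1, 0.4, 7.1]
grip_width: 0.0499
gripper_force: 32.4
```

```bash
python3 - <<'E'
from h import *
s=env.observe();print(s["position"],s["tool_rot"][:,1],s["grip_width"])
plan([(*s["position"][:2],.2,19.1,4,.03),(.4873,-.092,.27,93.5,14,.03),(.4873,-.092,.27,93.5,2,.03)])
E
```

```text
[0.60260044 0.24047537 0.01912558] [0.94501138 0.32702338 0.0030326 ] 0.04985519152304519
0 0 -0.045 0 0 -0 0.03; 0 0 -0.045 0 0 -0 0.03; 0 0 -0.045 0 0 -0 0.03; 0 0 -0.046 0 0 -0 0.03; -0.02 -0.016 -0.005 0 0 -0.093 0.03; -0.018 -0.017 -0.005 0 0 -0.093 0.03; -0.017 -0.019 -0.005 0 0 -0.093 0.03; -0.015 -0.02 -0.005 0 0 -0.093 0.03; -0.013 -0.022 -0.005 0 0 -0.093 0.03; -0.011 -0.023 -0.005 0 0 -0.093 0.03; -0.008 -0.024 -0.005 0 0 -0.093 0.03; -0.006 -0.024 -0.005 0 0 -0.093 0.03
-0.004 -0.025 -0.005 0 0 -0.092 0.03; -0.002 -0.025 -0.005 0 0 -0.093 0.03; 0.001 -0.025 -0.005 0 0 -0.092 0.03; 0.003 -0.025 -0.005 0 0 -0.093 0.03; 0.005 -0.024 -0.005 0 0 -0.092 0.03; 0.007 -0.024 -0.005 0 0 -0.093 0.03; 0 0 0 0 0 0 0.03; 0 0 0 0 0 0 0.03
end [ 0.4877 -0.0923  0.2701] 93.52 maxs 0.046 0.093
```

Call:
move_arm(plan="0 0 -0.045 0 0 0 0.03; 0 0 -0.045 0 0 0 0.03; 0 0 -0.045 0 0 0 0.03; 0 0 -0.046 0 0 0 0.03; -0.02 -0.016 -0.005 0 0 -0.093 0.03; -0.018 -0.017 -0.005 0 0 -0.093 0.03; -0.017 -0.019 -0.005 0 0 -0.093 0.03; -0.015 -0.02 -0.005 0 0 -0.093 0.03; -0.013 -0.022 -0.005 0 0 -0.093 0.03; -0.011 -0.023 -0.005 0 0 -0.093 0.03; -0.008 -0.024 -0.005 0 0 -0.093 0.03; -0.006 -0.024 -0.005 0 0 -0.093 0.03")

```text
time_s: 20.62
position: [0.5351, 0.0488, 0.2389]
tool_rot: [[-0.882, 0.471, 0.0], [0.471, 0.882, -0.0], [-0.0, 0.0, -1.0]]
ft_force: [0.3, -1.0, -1.8]
grip_width: 0.0496
gripper_force: 32.2
```

Call:
move_arm(plan="-0.004 -0.025 -0.005 0 0 -0.092 0.03; -0.002 -0.025 -0.005 0 0 -0.093 0.03; 0.001 -0.025 -0.005 0 0 -0.092 0.03; 0.003 -0.025 -0.005 0 0 -0.093 0.03; 0.005 -0.024 -0.005 0 0 -0.092 0.03; 0.007 -0.024 -0.005 0 0 -0.093 0.03; 0 0 0 0 0 0 0.03; 0 0 0 0 0 0 0.03; 0 0 0 0 0 0 0.03")

```text
time_s: 21.75
position: [0.4869, -0.0917, 0.2682]
tool_rot: [[-0.998, -0.061, -0.0], [-0.061, 0.998, 0.0], [0.0, 0.0, -1.0]]
ft_force: [0.7, -0.3, -0.9]
grip_width: 0.0492
gripper_force: 32.1
```

```bash
python3 - <<'E'
from h import *
im,d,P=look("top5")
rects(P,d,.3,.7,-.3,.1,.24,.33,"held")
s=env.observe();print(s["position"],s["tool_rot"][:,1],s["grip_width"])
E
```

```text
held 123 z 0.3042 c [567.8 -86.2] size [33.  51.3] yaw 95.0
held 377 z 0.3045 c [430.4 -95.3] size [78.4 51.8] yaw 65.2
[ 0.48692465 -0.09176519  0.26819471] [-6.16219949e-02  9.98099536e-01  2.15487709e-04] 0.04978288222211938
```

Call:
move_arm(plan="-0.003 0 0.03 0 0 0 0.03; 0 0 0.03 0 0 0 0.03; 0 0 0.025 0 0 0 0.03; 0 0 0.016 0 0 0 0.03; 0 0 0.015 0 0 0 0.03; 0 0 0 0 0 0 0.03")

```text
time_s: 22.55
position: [0.4898, -0.0918, 0.1518]
tool_rot: [[-0.998, -0.062, -0.001], [-0.062, 0.998, 0.0], [0.001, 0.001, -1.0]]
ft_force: [0.1, -0.7, -1.3]
grip_width: 0.0498
gripper_force: 32.6
```

Call:
move_arm(plan="0 0 0.001 0 0 0 0.075; 0 0 0 0 0 0 0.075; 0 0 0 0 0 0 0.075; 0 0 -0.04 0 0 0 0.075; 0 0 -0.05 0 0 0 0.085; 0.01 -0.06 0 0 0 0 0.085; 0.01 -0.06 0 0 0 0 0.085; 0.01 -0.06 0 0 0 0 0.085; 0 0 0 0 0 0 0.085")

```text
time_s: 23.68
position: [0.4701, -0.2774, 0.2408]
tool_rot: [[-0.998, -0.056, -0.0], [-0.056, 0.998, -0.0], [0.0, -0.0, -1.0]]
ft_force: [0.4, 1.3, -0.6]
grip_width: 0.0849
gripper_force: 0.0
```

```bash
python3 - <<'E'
from h import *
im,d,P=look("top6")
rects(P,d,.35,.62,-.2,-.0,.165,.2,"placed")
rects(P,d,.35,.62,-.2,-.0,.12,.163,"posts",15)
rects(P,d,.35,.62,-.37,-.2,.1,.14,"grip",15)
s=env.observe();print(s["position"],s["tool_rot"][:,1],s["time_s"])
im,d,P=look("side6")
b=cv2.resize(im[150:340,230:420,::-1],(570,570),interpolation=cv2.INTER_CUBIC);cv2.imwrite("pics/c6.png",b)
E
```

```text
placed 1082 z 0.1878 c [486.4 -91.5] size [201.8  51.1] yaw 3.1
posts 128 z 0.1498 c [522.8 -50.8] size [122.   29.5] yaw 3.8
posts 59 z 0.1529 c [ 564.2 -132.1] size [18.4 23.8] yaw 179.3
posts 99 z 0.1526 c [420.1 -57.7] size [71.  27.5] yaw 3.6
posts 62 z 0.1522 c [ 409.5 -141.8] size [19.3 25.6] yaw 179.4
[ 0.47043074 -0.27525371  0.24096944] [-5.82154802e-02  9.98303932e-01  4.66076030e-04] 23.725
```

View pics/c6.png

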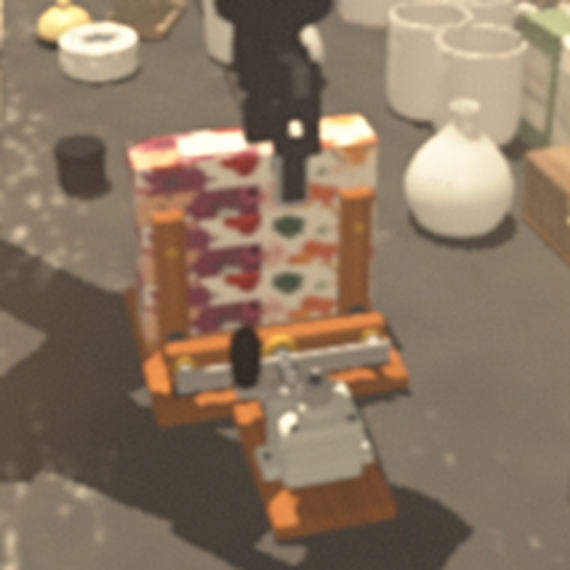

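The side crop shows three boxes stacked flush (x centres 486.7, 487.8 and 486.4 mm), labels up, feet toward the robot. Next I take the crank grip.

```bash
python3 - <<'E'
from h import *
s=env.observe();print(s["position"])
plan([(.4488,-.2778,.16,93.5,3,.06),(.4488,-.2778,.096,93.5,3,.06),(.4488,-.2778,.096,93.5,1,.06)])
P=np.load("Ptop0.npy");d=np.load("top0.npy")
rects(P,d,.42,.47,-.31,-.25,.09,.15,"grip")
rects(P,d,.47,.53,-.33,-.25,.05,.078,"gear")
rects(P,d,.48,.52,-.31,-.27,.086,.12,"hub",5)
E
```

```text
[ 0.47071237 -0.27395088  0.24116888]
0.007 -0.001 0.027 0 0 -0 0.06; 0.008 -0.001 0.027 0 0 -0.001 0.06; 0.007 -0.001 0.027 0 0 -0 0.06; 0 0 0.021 0 0 -0 0.06; 0 0 0.022 0 0 -0 0.06; 0 0 0.021 0 0 -0 0.06; 0 0 0 0 0 -0 0.06
end [ 0.4489 -0.2783  0.0962] 93.5 maxs 0.02817800560721074 0.001
grip 50 z 0.1281 c [ 448.3 -277.7] size [19.4 20.4] yaw 176.6
gear 225 z 0.0668 c [ 499.8 -285.5] size [68.8 55.2] yaw 88.4
hub 46 z 0.09 c [ 495.7 -291.3] size [22.8 27.2] yaw 167.4
```

Call:
move_arm(plan="0.007 -0.001 0.027 0 0 0 0.06; 0.008 -0.001 0.027 0 0 0 0.06; 0.007 -0.001 0.027 0 0 0 0.06; 0 0 0.021 0 0 0 0.06; 0 0 0.022 0 0 0 0.06; 0 0 0.021 0 0 0 0.06; 0 0 0 0 0 0 0.06; 0 0 0 0 0 0 0.01; 0 0 0 0 0 0 0.01; 0 0 0 0 0 0 0.01; 0 0 0 0 0 0 0.01; 0 0 0 0 0 0 0.01", grip_force=40)

```text
time_s: 25.28
position: [0.4497, -0.2785, 0.0976]
tool_rot: [[-0.998, -0.061, 0.002], [-0.061, 0.998, -0.002], [-0.002, -0.002, -1.0]]
ft_force: [0.8, -1.0, 5.4]
grip_width: 0.022
gripper_force: 38.9
```

```bash
cat >> h.py <<'E'
def crank(c,r,a0,steps,step,g=.01,pose=None):
    s=env.observe();R=np.array(s["tool_rot"]);phi=np.arctan2(R[1,1],R[0,1]) if pose is None else pose[1]
    p=np.array(s["position"][:2]) if pose is None else np.array(pose[0])
    X=np.array([-np.sin(phi),np.cos(phi)]);Y=np.array([np.cos(phi),np.sin(phi)]);rows=[]
    for k in range(1,steps+1):
        t=np.array(c)+r*np.array([np.cos(a0-step*k),np.sin(a0-step*k)]);dp=t-p
        q=[round(dp@X,4),round(dp@Y,4)];p=p+X*q[0]+Y*q[1];rows.append("%g %g 0 0 0 0 %g"%(q[0],q[1],g))
    for i in range(0,len(rows),12): print("; ".join(rows[i:i+12]))
    print("end",p.round(4),"ang",round(a0-step*steps,3))
E
python3 - <<'E'
from h import *
s=env.observe();print(s["position"],s["grip_width"],s["ft_force"])
c=(.497,-.2918);v=s["position"][:2]-np.array(c);a=np.arctan2(v[1],v[0]);print(np.hypot(*v),a)
crank(c,.05,a,6,.25)
E
```

```text
[ 0.44972059 -0.27853542  0.0976099 ] 0.022018380858927957 [ 0.77161919 -1.02102731  5.40332827]
0.049104904244539824 2.868067294331025
-0.0047 0.0115 0 0 0 0 0.01; -0.0081 0.0094 0 0 0 0 0.01; -0.0102 0.0072 0 0 0 0 0.01; -0.0117 0.0044 0 0 0 0 0.01; -0.0124 0.0014 0 0 0 0 0.01; -0.0123 -0.0018 0 0 0 0 0.01
end [ 0.507  -0.2429] ang 1.368
```

Call:
move_arm(plan="-0.0047 0.0115 0 0 0 0 0.01; -0.0081 0.0094 0 0 0 0 0.01; -0.0102 0.0072 0 0 0 0 0.01; -0.0117 0.0044 0 0 0 0 0.01; -0.0124 0.0014 0 0 0 0 0.01; -0.0123 -0.0018 0 0 0 0 0.01; 0 0 0 0 0 0 0.01")

```text
time_s: 26.15
position: [0.5079, -0.2432, 0.0976]
tool_rot: [[-0.998, -0.061, 0.003], [-0.061, 0.998, -0.003], [-0.003, -0.003, -1.0]]
ft_force: [2.0, -2.5, 5.3]
grip_width: 0.022
gripper_force: 39.6
```

```bash
python3 - <<'E'
from h import *
s=env.observe();print(s["position"],s["grip_width"],s["ft_force"],s["wrist_torque"])
im,d,P=look("top7")
rects(P,d,.35,.62,-.2,-.0,.165,.2,"placed")
rects(P,d,.35,.62,-.2,-.12,.12,.163,"posts",15)
crank((.497,-.2918),.05,1.368,12,.25,pose=((.507,-.2429),np.radians(93.5)))
E
```

```text
[ 0.50787767 -0.24320469  0.09764372] 0.0219773837783475 [ 1.99671772 -2.5159405   5.28590483] [-0.4512012  -0.36589807 -0.01179918]
placed 1084 z 0.1877 c [486.3 -91.2] size [201.7  51.6] yaw 3.2
posts 49 z 0.1537 c [ 564.1 -128.7] size [24.7 17.3] yaw 3.2
posts 55 z 0.153 c [ 409.2 -138.4] size [26.2 18.9] yaw 7.3
-0.0116 -0.0047 0 0 0 0 0.01; -0.01 -0.0074 0 0 0 0 0.01; -0.0079 -0.0097 0 0 0 0 0.01; -0.0052 -0.0113 0 0 0 0 0.01; -0.0023 -0.0123 0 0 0 0 0.01; 0.0009 -0.0124 0 0 0 0 0.01; 0.0039 -0.0118 0 0 0 0 0.01; 0.0067 -0.0105 0 0 0 0 0.01; 0.0091 -0.0086 0 0 0 0 0.01; 0.0109 -0.006 0 0 0 0 0.01; 0.0121 -0.0031 0 0 0 0 0.01; 0.0125 -0 0 0 0 0 0.01
end [ 0.4939 -0.3417] ang -1.632
```

Call:
move_arm(plan="-0.0116 -0.0047 0 0 0 0 0.01; -0.01 -0.0074 0 0 0 0 0.01; -0.0079 -0.0097 0 0 0 0 0.01; -0.0052 -0.0113 0 0 0 0 0.01; -0.0023 -0.0123 0 0 0 0 0.01; 0.0009 -0.0124 0 0 0 0 0.01; 0.0039 -0.0118 0 0 0 0 0.01; 0.0067 -0.0105 0 0 0 0 0.01; 0.0091 -0.0086 0 0 0 0 0.01; 0.0109 -0.006 0 0 0 0 0.01; 0.0121 -0.0031 0 0 0 0 0.01; 0.0125 0 0 0 0 0 0.01")

```text
time_s: 27.7
position: [0.4945, -0.3422, 0.0976]
tool_rot: [[-0.998, -0.061, 0.004], [-0.061, 0.998, -0.003], [-0.004, -0.003, -1.0]]
ft_force: [4.9, -0.2, 5.1]
grip_width: 0.0222
gripper_force: 39.8
```

```bash
python3 - <<'E'
from h import *
s=env.observe();print(s["position"],s["grip_width"],s["ft_force"],s["wrist_torque"])
im,d,P=look("top8")
rects(P,d,.35,.62,-.2,-.0,.165,.2,"placed")
rects(P,d,.35,.62,-.2,-.12,.12,.163,"posts",15)
rects(P,d,.35,.62,-.12,-.0,.12,.163,"fence",15)
crank((.497,-.2918),.05,-1.632,8,.25,pose=((.4939,-.3417),np.radians(93.5)))
E
```

```text
[ 0.49446877 -0.34222377  0.09764352] 0.022195705227310156 [ 4.86732727 -0.16172508  5.05680326] [-0.03471453 -0.72675689 -0.02098719]
placed 713 z 0.1878 c [517.1 -89.7] size [139.9  51.5] yaw 3.2
posts 30 z 0.1541 c [ 564.  -125.6] size [24.2 10.4] yaw 2.1
fence 140 z 0.1499 c [511.5 -51.4] size [144.2  29.8] yaw 3.4
0.012 0.003 0 0 0 0 0.01; 0.011 0.006 0 0 0 0 0.01; 0.0091 0.0085 0 0 0 0 0.01; 0.0068 0.0104 0 0 0 0 0.01; 0.004 0.0119 0 0 0 0 0.01; 0.0009 0.0124 0 0 0 0 0.01; -0.0022 0.0123 0 0 0 0 0.01; -0.0052 0.0113 0 0 0 0 0.01
end [ 0.4529 -0.2683] ang -3.632
```

Call:
move_arm(plan="0.012 0.003 0 0 0 0 0.01; 0.011 0.006 0 0 0 0 0.01; 0.0091 0.0085 0 0 0 0 0.01; 0.0068 0.0104 0 0 0 0 0.01; 0 0 0 0 0 0 0.01")

```text
time_s: 28.38
position: [0.4532, -0.3151, 0.0975]
tool_rot: [[-0.998, -0.061, 0.002], [-0.061, 0.998, -0.0], [-0.002, -0.0, -1.0]]
ft_force: [0.8, 2.3, 9.1]
grip_width: 0.022
gripper_force: 40.2
```

```bash
cat > m.py <<'E'
from h import *
import sys
s=env.observe();print(s["position"],s["ft_force"],s["wrist_torque"])
im,d,P=look("top"+sys.argv[1])
a=np.radians(3.5);q=(P[...,:2]-[.4857,-.0933])@np.array([[np.cos(a),-np.sin(a)],[np.sin(a),np.cos(a)]])
z=P[...,2];x=q[...,0];y=q[...,1]
m=(d>0)&(z>.165)&(z<.2)&(x>.02)&(x<.09)&(abs(y)<.06)
cols=[(y[m&(abs(x-c)<.004)].min(),y[m&(abs(x-c)<.004)].max()) for c in np.arange(.03,.09,.01)]
print("box edges",np.mean(cols,0)*1000,"mean",y[m].mean()*1000)
for c in(.078,-.078):
    for s_,lab in((1,"fence"),(-1,"jaw")):
        m=(d>0)&(z>.14)&(z<.163)&(abs(x-c)<.013)&(s_*y>.02)&(s_*y<.07)
        if m.sum()>3: print(lab,c,y[m].min()*1000,y[m].max()*1000,m.sum())
E
python3 m.py 9
python3 - <<'E'
import numpy as np
from h import *
P=np.load("Ptop0.npy")
E
```

```text
[ 0.45324311 -0.31514367  0.09749213] [0.83647939 2.31760952 9.07908845] [ 0.42375145 -0.04373542  0.02748178]
box edges [-19.85945179  29.14394193] mean 5.250000171271657
fence 0.078 28.832813981459 53.30621714219771 58
jaw 0.078 -40.11758684506987 -25.891329769392087 35
fence -0.078 38.59145233873461 52.12558180972169 10
jaw -0.078 -40.3620280151133 -26.52846353812961 25
```

```bash
python3 - <<'E'
from h import *
P=np.load("Ptop0.npy");d=np.load("top0.npy")
a=np.radians(3.5);q=(P[...,:2]-[.4857,-.0933])@np.array([[np.cos(a),-np.sin(a)],[np.sin(a),np.cos(a)]])
z=P[...,2];x=q[...,0];y=q[...,1]
for c in(.078,-.078):
    for s_ in(1,-1):
        m=(d>0)&(z>.14)&(z<.163)&(abs(x-c)<.013)&(s_*y>.02)&(s_*y<.07);print(c,s_,y[m].min()*1000,y[m].max()*1000,m.sum())
crank((.497,-.2918),.05,-2.632,6,.25,pose=((.4532+.0002,-.3162),np.radians(93.5)))
E
```

```text
0.078 1 31.92358567223713 53.46637212257823 53
0.078 -1 -53.05162411297671 -34.19352593096986 48
-0.078 1 32.41909525331222 53.1214701061505 55
-0.078 -1 -53.77320191069277 -34.64692791575991 50
0.004 0.0118 0 0 0 0 0.01; 0.0009 0.0125 0 0 0 0 0.01; -0.0022 0.0122 0 0 0 0 0.01; -0.0051 0.0114 0 0 0 0 0.01; -0.0078 0.0097 0 0 0 0 0.01; -0.01 0.0075 0 0 0 0 0.01
end [ 0.4696 -0.25  ] ang -4.132
```

Call:
move_arm(plan="0.004 0.0118 0 0 0 0 0.01; 0.0009 0.0125 0 0 0 0 0.01; -0.0022 0.0122 0 0 0 0 0.01; -0.0051 0.0114 0 0 0 0 0.01; 0 0 0 0 0 0 0.01")

```text
time_s: 29.05
position: [0.454, -0.2679, 0.0975]
tool_rot: [[-0.998, -0.062, 0.004], [-0.062, 0.998, -0.002], [-0.004, -0.003, -1.0]]
ft_force: [6.2, 0.2, 6.2]
grip_width: 0.0224
gripper_force: 39.9
```

```bash
python3 m.py 10; python3 m.py 11|tail -5
```

```text
[ 0.45403388 -0.26791726  0.09754104] [6.21335346 0.200213   6.16500551] [-0.03075386 -0.90367854 -0.02449389]
box edges [-17.20457149  31.88125149] mean 7.7804905962194875
fence 0.078 31.356945818110134 53.269336413011374 59
jaw 0.078 -36.85587881123172 -23.917008129670634 34
fence -0.078 31.130156166128312 51.199292808559335 23
jaw -0.078 -37.765753396363976 -23.12498258241161 35
box edges [-17.56185894  31.71075937] mean 7.7068814829809895
fence 0.078 31.08043030133851 53.06446457342843 57
jaw 0.078 -36.80922015573921 -23.687530670821957 33
fence -0.078 31.52830466718414 51.69816084685151 20
jaw -0.078 -37.225399403560615 -22.74736608288383 35
```

Call:
move_arm(plan="-0.0078 0.0097 0 0 0 0 0.01; -0.01 0.0075 0 0 0 0 0.01; 0 0 0 0 0 0 0.01")

```text
time_s: 29.52
position: [0.4706, -0.2502, 0.0976]
tool_rot: [[-0.998, -0.062, 0.003], [-0.062, 0.998, -0.003], [-0.003, -0.003, -1.0]]
ft_force: [4.2, -2.6, 6.2]
grip_width: 0.0221
gripper_force: 39.9
```

```bash
python3 m.py 12; python3 m.py 13|tail -5
python3 - <<'E'
from h import *
crank((.497,-.2918),.05,-4.132,8,.25,pose=((.4696,-.25),np.radians(93.5)))
E
```

```text
[ 0.47063115 -0.25021132  0.09757019] [ 4.17934739 -2.61691347  6.16342394] [-0.44548383 -0.58409442  0.04377813]
box edges [-16.7383901   32.28814226] mean 8.400618475198003
fence 0.078 31.32713378016399 53.183534864102775 57
jaw 0.078 -36.772531157404025 -22.329255291051922 35
fence -0.078 31.393080983566772 52.70675094829986 53
jaw -0.078 -37.14232676838994 -23.30002343269287 33
box edges [-17.09978887  31.97235719] mean 8.575118324635328
fence 0.078 31.293148375426135 53.33350287516649 58
jaw 0.078 -37.01479396435025 -23.07243255617738 35
fence -0.078 31.560660751189943 52.70974144756458 50
jaw -0.078 -37.21098820428637 -23.124823452813313 34
-0.0115 0.0048 0 0 0 0 0.01; -0.0123 0.0018 0 0 0 0 0.01; -0.0124 -0.0013 0 0 0 0 0.01; -0.0117 -0.0044 0 0 0 0 0.01; -0.0103 -0.0071 0 0 0 0 0.01; -0.0081 -0.0094 0 0 0 0 0.01; -0.0056 -0.0111 0 0 0 0 0.01; -0.0027 -0.0122 0 0 0 0 0.01
end [ 0.5464 -0.2843] ang -6.132
```

Call:
move_arm(plan="-0.0115 0.0048 0 0 0 0 0.01; -0.0123 0.0018 0 0 0 0 0.01; 0 0 0 0 0 0 0.01")

```text
time_s: 30.0
position: [0.4935, -0.2423, 0.0975]
tool_rot: [[-0.998, -0.062, 0.002], [-0.062, 0.998, -0.003], [-0.002, -0.003, -1.0]]
ft_force: [0.8, -3.9, 7.5]
grip_width: 0.022
gripper_force: 40.0
```

```bash
python3 m.py 14; python3 m.py 15|tail -5
```

```text
[ 0.49353711 -0.24230778  0.09753673] [ 0.7865425  -3.93463156  7.46463194] [-0.57852185 -0.20889285 -0.00280449]
box edges [-16.96888951  32.12520605] mean 8.221705258768932
fence 0.078 31.327399411203846 53.5608045325903 61
jaw 0.078 -37.98266027382725 -23.043590537606523 35
fence -0.078 31.285520807316253 52.95272471057425 49
jaw -0.078 -36.658964454824876 -22.762527187514063 34
box edges [-16.92167875  32.30119054] mean 8.44104632419374
fence 0.078 31.194152603857166 53.69408348104458 59
jaw 0.078 -36.64009461224382 -22.842842402900587 35
fence -0.078 31.818317213927543 52.58959874742944 47
jaw -0.078 -36.959622435448914 -23.191237513018926 35
```

Call:
move_arm(plan="0 0 0 0 0 0 0.06; 0 0 0 0 0 0 0.06; 0 0 0 0 0 0 0.06; 0 0 -0.03 0 0 0 0.06; 0 0 -0.05 0 0 0 0.06; 0 0 -0.05 0 0 0 0.06; 0.01 -0.05 -0.03 0 0 0 0.06; 0.02 -0.05 0 0 0 0 0.06; 0 0 0 0 0 0 0.06; 0 0 0 0 0 0 0.06")

```text
time_s: 31.35
position: [0.4685, -0.3426, 0.2559]
tool_rot: [[-0.998, -0.061, -0.001], [-0.061, 0.998, 0.001], [0.0, 0.001, -1.0]]
ft_force: [0.7, 0.8, -0.4]
grip_width: 0.0601
gripper_force: 0.0
```

```bash
python3 m.py 16; python3 - <<'E'
from h import *
im,d,P=look("top17")
rects(P,d,.35,.62,-.2,-.0,.165,.2,"stack")
rects(P,d,.45,.55,-.3,-.22,.1,.14,"grip",10)
im2,d2,P2=look("side17")
a=cv2.resize(im[165:265,310:460,::-1],(600,400),interpolation=cv2.INTER_CUBIC)
b=cv2.resize(im2[150:340,230:420,::-1],(190,190));cv2.imwrite("pics/c8.png",cv2.hconcat([cv2.resize(im[180:260,335:455,::-1],(400,400*80//120)),cv2.resize(im2[170:340,250:390,::-1],(220,266))]))
E
```

```text
[ 0.46848342 -0.34263236  0.25594337] [ 0.69032281  0.77751595 -0.37941001] [0.06007818 0.04903142 0.0213692 ]
box edges [-17.00833538  32.14214525] mean 8.554193702483785
fence 0.078 31.81333651439419 53.794779312572516 56
jaw 0.078 -36.360549263393885 -22.83742099372346 35
fence -0.078 31.425473791583308 53.11552545348502 56
jaw -0.078 -36.36852359113629 -23.0209409506099 35
stack 1079 z 0.1876 c [485.8 -86. ] size [201.2  51.2] yaw 3.5
grip 46 z 0.1295 c [ 491.3 -239.7] size [19.  19.3] yaw 176.4
```

View pics/c8.png

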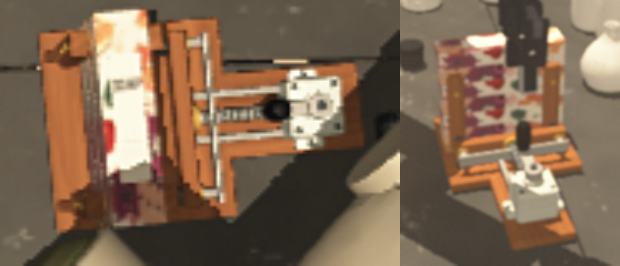

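The stack is pinched flush against the fence, with labels up, heads at the far end and the robot clear of everything. Handing in.

```bash
python3 -c "
from rig import env
print(env.close_job())"
```

```text
the job is handed in; nothing more can be done
None
```

The three soaps are stacked flush on the cork bed, labels up and heads at the far end, and the jaw holds them against the fence at an estimated 46 N; I handed the job in at about 31 s, with no verdict returned.

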